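# Turn the condiment set round for the guests

## Robot

A 7-joint arm with a two-finger parallel gripper is mounted at the origin on the work surface. World frame = base frame: x ahead of the robot, y to its left, z up, the work surface at z = 0. Lengths are in m, angles in rad, forces in N, time in s.
With the tool pointing down it reaches from about 0.4 to 0.85 m from the base axis. Payload 10.4 kg.
Tool frame: the origin (TCP) lies midway between the tips of the shut fingers; the grasp point (between the pads) lies 19 mm behind it; z points along the fingers, y is the line along which they close (so a half turn about z gives the same grasp; the last joint's range is limited). The gripper opens to 87 mm and grips with 3 to 60 N. Pads are 19 mm wide; open, the fingers measure 117 mm over their backs; the gripper's body (75 mm by 190 mm) begins 51 mm behind the grasp point.
Start: joints at [-1.199, 0.332, -0.065, 1.46, 0.022, 1.35, -0.088], TCP at [0.24, 0.577, 0.223] pointing down, gripper open.
Joint ranges: [-2.6, 2.6], [-0.5, 2.12], [-1.47, 1.34], [0.16, 2.42], [-1.27, 4.41], [0.06, 2.06], [-2.6, 2.6]. Speed limits (rad/s): [2.22, 2.22, 2.79, 2.79, 3.14, 3.14, 3.14].

## Interface

Orientations are given as a unit quaternion [x, y, z, w].
In Python, from bench import sensors, eyes, order gives the robot as it stands.
- The arm moves only by the tool arm_command, never from a script. Its argument "steps" is a list of rows, each an object with "rot": the turn, a rotation vector about the world's x, y, z in degrees, a list of three; "slide": the shift along the world's x, y, z in m, a list of three; "grip": the opening, from 0 (shut) to 1 (fully open). A call has exactly 8 rows; each row shifts and turns the commanded pose from where the row before left it; what a row does not reach is not made up. A row lasts 1/8 s, in which the tool goes at most 62.5 mm and 10.7 degrees, less where a joint would pass 70% of its speed; a pose out of reach is approached as far as the arm can. A call with a gripper value outside its range is refused whole. The fingers move at their own pace and stop on an object; "newtons" is the grip in N (left out, the last holds). Time passes only in rows, so rows that do not move let the fingers close, or fill a call up. It gives the time, the measured TCP pose, the force, the opening and the grip force at its end, in the units of the state.
- sensors.read_state(): the state, without advancing time (a new reading comes with each control period).
- eyes.camera(name): name is "scene" or "side" or "wrist"; returns a dict with "pixels" (384x512x3 uint8, red, green, blue), "intrinsics" (3x3 intrinsics, pixels), "pose" (4x4, takes a point from camera to world coordinates). Camera axes: x right, y down, z forward; pixel columns grow to the right and rows downward; lengths in m; the calibration is good to about 2 mm. A picture is of the moment at which its call begins. There is no depth.
- order.close_job(): hands the job in; it is judged then, once.
Trained networks look in a picture, given as the dict that the camera call returned (one of the last four; its "shot" number tells which), for a name from the list of things; names that differ only in an ending like _2 or _b are one class to them, and where a whole thing is asked for, a point or a joint stands for the part that bears it (a point fixed in the world has none). Each returns a list of dicts, best first, with "conf" (0 to 1); they miss things now and then, are a little off and sometimes report something else, mostly with a low value. They report only what shows in the picture. A call takes as long as a camera call. They do not tell look-alikes from the thing itself.
- eyes.look_for(name, picture): "bbox" ([left, top, right, bottom] in pixels, round what is visible of it).
The state is a dict: "time": time; "joint_positions": joint angles; "joint_vel": joint speeds; "joint_torque": joint torques, N m; "ee_pos": TCP position; "eef_rot": TCP orientation; "ft_force": force on the tool from outside, world axes, zero at the start; "torque": the same for the moment, N m; "width": finger opening in m; "grip_force": force on a finger pad.
Only numpy, scipy, OpenCV 4.12 (cv2) and the standard library are available. Lean on these libraries where they do the work, as an engineer would, in place of code of your own. Each camera call takes 0.05 s, during which the arm holds its last target. There are 200 camera calls.

## Task

Move the four condiments (squat jar, squeeze bottle, shaker, pepper mill) from the steel tray, where each stands on a cork coaster, to the empty wooden caddy, one in each of its four compartments, in reverse order: as you see them from the robot, the one at the left end of the tray goes into the compartment at the right end of the caddy, the second from the left into the second from the right, and so on, so that the guests across the counter see the row as the chef saw it. Set each down upright on the compartment's floor; do not drop them in or tip them over.

Things in the scene. Friction and masses are not known exactly. Their poses are not given: they have to be found in the camera images.
- jar_mid (a point): Squat jar: white ceramic, dark steel lid, round, diameter 60, 90 mm tall, 0.2 to 0.45 kg. Point: on its axis, half-way up (45 mm above its underside). z up along its axis. Straight sides up to the top but for a 4 mm groove under the lid, 66 to 70 mm up; a good grip is 58 mm above its underside.
- squeeze_mid (a point): Squeeze bottle: rigid white plastic, round, diameter 54 up to 97 mm, then a shoulder, a cap of diameter 36 and a short conical nozzle, 130 mm tall in all. Point: on its axis, half-way up (65 mm above its underside). z up. Grip the straight part high, about 88 mm above the underside, so that the nozzle clears the gripper's palm. All four condiments are rigid, 0.14 to 0.45 kg.
- shaker_mid (a point): Shaker: bare steel, round, diameter 47 up to 86 mm, then a low domed cap of diameter 50 with six dark holes, 105 mm tall in all. Point: on its axis, half-way up (52.5 mm above its underside). z up. A good grip is 66 mm above its underside.
- mill_mid (a point): Pepper mill: brown wood with a steel band 58 to 64 mm up and a small steel ball on top, round, diameter 48 from the foot to 104 mm up (45 at the band), 120 mm tall in all. Point: on its axis, half-way up (60 mm above its underside). z up. A good grip is 84 mm above its underside.
- tray: Low steel tray, fixed, 100 x 340 mm, rim 14 mm high, nearer to the robot than the caddy or beyond it. Origin: centre of its underside, at table height; y along the row to the robot's left, x away from the robot. Coasters at y = +121.5, +40.5, -40.5, -121.5 mm, a condiment on each (within 5 mm of its middle), its underside 10 mm above the table; the order varies.
- caddy: Low dark wooden caddy, fixed, 86 x 329 mm, empty, with four square compartments 76 mm wide inside; walls 5 mm thick, 22 mm high, floor 5 mm thick. Origin: centre of its underside, at table height; y along the row to the robot's left, x away from the robot. Compartment centres at y = +121.5, +40.5, -40.5, -121.5 mm, x = 0. Its row is at least 12 cm from the tray's.
- coaster_round: Round cork coaster, 5 mm thick, fixed to the tray's floor; it stays behind, the jar stands on it. Diameter 72 mm. Origin: centre of its underside; axes as the tray's.
- coaster_square: Square cork coaster, 5 mm thick, fixed to the tray's floor; it stays behind, the squeeze bottle stands on it. 62 x 62 mm. Origin: centre of its underside; axes as the tray's.
- coaster_octagon: Eight-sided cork coaster, 5 mm thick, fixed to the tray's floor; it stays behind, the shaker stands on it. 60 mm across. Origin: centre of its underside; axes as the tray's.
- coaster_oblong: Oblong cork coaster, 5 mm thick, fixed to the tray's floor; it stays behind, the mill stands on it. 78 mm across the row, 56 mm along it. Origin: centre of its underside; axes as the tray's.
Mind the look-alikes: they are no part of the job. Leave any turquoise look-alike of the part that bears jar_mid alone. Leave any blue look-alike of the part that bears squeeze_mid alone.

How it is judged:
At the end, for the whole second after the job is handed in: Each condiment stands upright (within 0.1 rad), released and at rest, on the floor (within 6 mm) of the caddy compartment that mirrors its coaster's place in the tray (first from left to first from right, and so on), within 18 mm of its centre along each side (((y of coaster_round in the frame of tray between 0.1015 and 0.1415 m and y of jar_mid in the frame of caddy between -0.1395 and -0.1035 m) or (y of coaster_round in the frame of tray between 0.0205 and 0.0605 m and y of jar_mid in the frame of caddy between -0.0585 and -0.0225 m) or (y of coaster_round in the frame of tray between -0.0605 and -0.0205 m and y of jar_mid in the frame of caddy between 0.0225 and 0.0585 m) or (y of coaster_round in the frame of tray between -0.1415 and -0.1015 m and y of jar_mid in the frame of caddy between 0.1035 and 0.1395 m)) and x of jar_mid in the frame of caddy between -0.018 and 0.018 m and z of jar_mid in the frame of caddy between 0.044 and 0.056 m and angle between each of jar_mid, squeeze_mid, shaker_mid, mill_mid's own z axis and vertical below 0.1 rad and linear speed of each of jar, squeeze, shaker, mill below 0.02 m/s and angular speed of each of jar, squeeze, shaker, mill below 0.2 rad/s and ((y of coaster_square in the frame of tray between 0.1015 and 0.1415 m and y of squeeze_mid in the frame of caddy between -0.1395 and -0.1035 m) or (y of coaster_square in the frame of tray between 0.0205 and 0.0605 m and y of squeeze_mid in the frame of caddy between -0.0585 and -0.0225 m) or (y of coaster_square in the frame of tray between -0.0605 and -0.0205 m and y of squeeze_mid in the frame of caddy between 0.0225 and 0.0585 m) or (y of coaster_square in the frame of tray between -0.1415 and -0.1015 m and y of squeeze_mid in the frame of caddy between 0.1035 and 0.1395 m)) and x of squeeze_mid in the frame of caddy between -0.018 and 0.018 m and z of squeeze_mid in the frame of caddy between 0.064 and 0.076 m and ((y of coaster_octagon in the frame of tray between 0.1015 and 0.1415 m and y of shaker_mid in the frame of caddy between -0.1395 and -0.1035 m) or (y of coaster_octagon in the frame of tray between 0.0205 and 0.0605 m and y of shaker_mid in the frame of caddy between -0.0585 and -0.0225 m) or (y of coaster_octagon in the frame of tray between -0.0605 and -0.0205 m and y of shaker_mid in the frame of caddy between 0.0225 and 0.0585 m) or (y of coaster_octagon in the frame of tray between -0.1415 and -0.1015 m and y of shaker_mid in the frame of caddy between 0.1035 and 0.1395 m)) and x of shaker_mid in the frame of caddy between -0.018 and 0.018 m and z of shaker_mid in the frame of caddy between 0.0515 and 0.0635 m and ((y of coaster_oblong in the frame of tray between 0.1015 and 0.1415 m and y of mill_mid in the frame of caddy between -0.1395 and -0.1035 m) or (y of coaster_oblong in the frame of tray between 0.0205 and 0.0605 m and y of mill_mid in the frame of caddy between -0.0585 and -0.0225 m) or (y of coaster_oblong in the frame of tray between -0.0605 and -0.0205 m and y of mill_mid in the frame of caddy between 0.0225 and 0.0585 m) or (y of coaster_oblong in the frame of tray between -0.1415 and -0.1015 m and y of mill_mid in the frame of caddy between 0.1035 and 0.1395 m)) and x of mill_mid in the frame of caddy between -0.018 and 0.018 m and z of mill_mid in the frame of caddy between 0.059 and 0.071 m); the robot touches nothing.
It fails at once if a condiment is tipped more than 45 degrees (angle between any of jar_mid, squeeze_mid, shaker_mid, mill_mid's own z axis and vertical above 0.79 rad).
It fails at once if a condiment is dropped into the caddy (faster than 0.8 m/s there, a fall of over 30 mm) ((linear speed of jar above 0.8 m/s and z of jar_mid in the frame of caddy below 0.105 m and x of jar_mid in the frame of caddy between -0.045 and 0.045 m and y of jar_mid in the frame of caddy between -0.165 and 0.165 m) or (linear speed of squeeze above 0.8 m/s and z of squeeze_mid in the frame of caddy below 0.125 m and x of squeeze_mid in the frame of caddy between -0.045 and 0.045 m and y of squeeze_mid in the frame of caddy between -0.165 and 0.165 m) or (linear speed of shaker above 0.8 m/s and z of shaker_mid in the frame of caddy below 0.1125 m and x of shaker_mid in the frame of caddy between -0.045 and 0.045 m and y of shaker_mid in the frame of caddy between -0.165 and 0.165 m) or (linear speed of mill above 0.8 m/s and z of mill_mid in the frame of caddy below 0.12 m and x of mill_mid in the frame of caddy between -0.045 and 0.045 m and y of mill_mid in the frame of caddy between -0.165 and 0.165 m)).
It also fails if it takes over 106 s, if anything falls off the work surface, if the arm or the gripper's body presses on something with over 40 N, if the wrist force passes 120 N, or if a joint passes its speed limit or range.

## Working session

There is one attempt and no reset: what is moved stays moved. The work goes in short steps, Python scripts to look and compute and a tool call to move; the robot and the scene stay as the last step left them, time stands still between calls to the robot, and variables do not carry over. Pictures are saved under pics/ and viewed, at most 14 in all, crops included, and the job is handed in when it is done.

Besides the shell and the picture viewer there is one more tool, called after "Call:" in YAML: its name, and indented under it one key for each argument. arm_command: Moves the arm, as the interface text tells. Its arguments: {"type":"object","properties":{"steps":{"type":"array","items":{"type":"object","properties":{"rot":{"type":"array","items":{"type":"number"}},"slide":{"type":"array","items":{"type":"number"}},"grip":{"type":"number"}}}},"newtons":{"type":"number"}},"required":["steps"]}

```bash
mkdir -p pics
cat > h.py <<'E'
import numpy as np, cv2
from bench import sensors, eyes, order
def save(d,name,crop=None,s=1):
    im=d["pixels"][:,:,::-1]
    if crop: im=im[crop[1]:crop[3],crop[0]:crop[2]]
    cv2.imwrite("pics/"+name,cv2.resize(np.ascontiguousarray(im),None,fx=s,fy=s,interpolation=cv2.INTER_CUBIC))
def ray(d,u,v,z):
    K=np.array(d["intrinsics"]);T=np.array(d["pose"])
    r=T[:3,:3]@np.linalg.solve(K,[u,v,1]);o=T[:3,3]
    return o+r*(z-o[2])/r[2]
def proj(d,P):
    K=np.array(d["intrinsics"]);T=np.array(d["pose"])
    p=K@(T[:3,:3].T@(np.array(P)-T[:3,3]));return p[:2]/p[2]
E
python3 - <<'E'
from h import *
s=sensors.read_state();print({k:np.round(s[k],3) for k in s})
for c in("scene","side"):
    d=eyes.camera(c);save(d,c+"1.png",s=1.5);print(c,np.round(d["pose"],3).tolist(),np.round(d["intrinsics"],1).tolist())
    for n in("jar_mid","squeeze_mid","shaker_mid","mill_mid","tray","caddy","coaster_round","coaster_square","coaster_octagon","coaster_oblong"):
        print(n,[(round(x["conf"],2),np.round(x["bbox"]).astype(int).tolist()) for x in eyes.look_for(n,d)][:4])
E
```

```text
{'time': np.float64(0.0), 'joint_positions': array([-1.199,  0.333, -0.065,  1.461,  0.022,  1.35 , -0.089]), 'joint_vel': array([ 0.001, -0.002,  0.002,  0.001,  0.001,  0.   ,  0.001]), 'joint_torque': array([ 1.0000e-03, -6.2324e+01,  2.5000e-02, -3.8991e+01, -6.1000e-02,
        3.9000e-02,  0.0000e+00]), 'ee_pos': array([0.24 , 0.577, 0.222]), 'eef_rot': array([ 0.196,  0.981, -0.001, -0.   ]), 'ft_force': array([-0.504, -0.573,  0.098]), 'torque': array([-0.015, -0.04 , -0.056]), 'grip_force': np.float64(0.0), 'width': np.float64(0.087)}
scene [[-0.266, 0.788, -0.556, 0.902], [0.964, 0.219, -0.15, 0.087], [0.004, -0.576, -0.818, 0.621], [0.0, 0.0, 0.0, 1.0]] [[368.7, 0.0, 255.7], [0.0, 368.7, 187.4], [0.0, 0.0, 1.0]]
jar_mid [(0.65, [302, 154, 340, 208]), (0.59, [358, 144, 401, 193])]
squeeze_mid [(0.93, [264, 135, 296, 192]), (0.6, [327, 234, 368, 282])]
shaker_mid [(0.98, [226, 129, 249, 176])]
mill_mid [(0.55, [187, 116, 218, 164])]
tray [(0.88, [174, 143, 344, 223])]
caddy [(0.94, [118, 211, 308, 313])]
coaster_round [(0.65, [294, 182, 332, 214])]
coaster_square [(0.85, [25
[... 165 characters left out ...]
oblong [(0.64, [184, 148, 226, 179])]
side [[-0.882, -0.34, 0.327, 0.3], [-0.471, 0.608, -0.639, 0.439], [0.018, -0.717, -0.696, 0.546], [0.0, 0.0, 0.0, 1.0]] [[400.4, 0.0, 256.2], [0.0, 400.4, 189.1], [0.0, 0.0, 1.0]]
jar_mid [(0.73, [239, 212, 279, 277])]
squeeze_mid [(0.76, [128, 209, 176, 276]), (0.63, [270, 174, 308, 243])]
shaker_mid [(0.65, [301, 156, 332, 214])]
mill_mid [(0.96, [316, 131, 347, 185])]
tray [(0.87, [218, 170, 359, 296]), (0.48, [299, 155, 331, 211]), (0.26, [304, 200, 322, 215])]
caddy [(0.61, [138, 119, 270, 231])]
coaster_round [(0.67, [239, 255, 281, 283])]
coaster_square [(0.76, [280, 222, 308, 249])]
coaster_octagon []
coaster_oblong [(0.8, [323, 174, 347, 197])]
```

View pics/scene1.png

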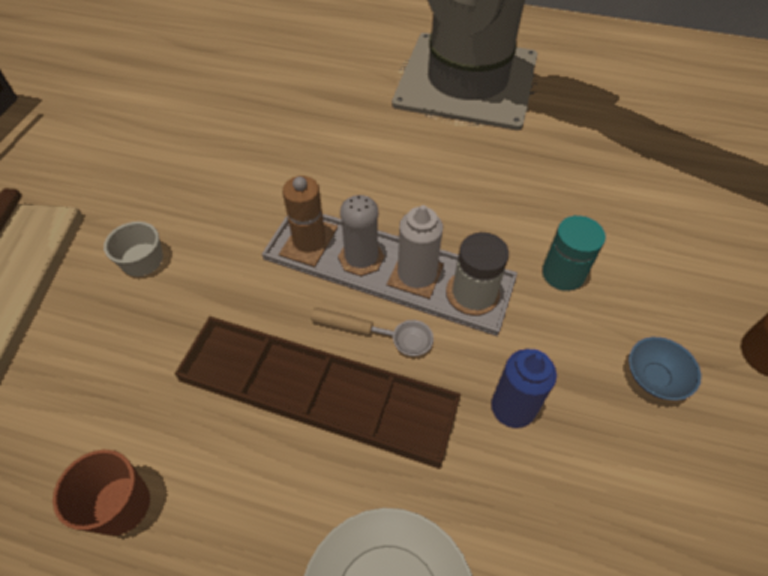

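View pics/side1.png

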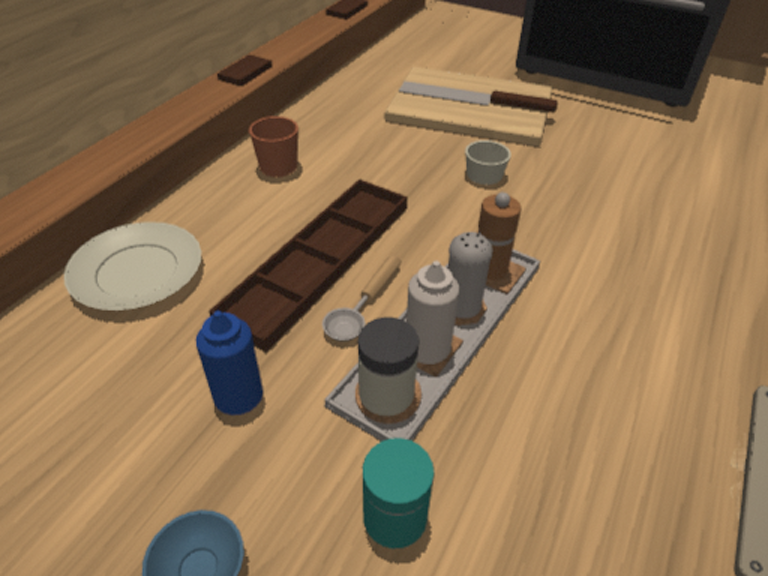

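```bash
cat > fit.py <<'E'
from h import *
from scipy.optimize import least_squares
def corners(p,L,W,z):
    c,s=np.cos(p[2]),np.sin(p[2])
    return {(i,j):(p[0]+c*i*L/2-s*j*W/2,p[1]+s*i*L/2+c*j*W/2,z) for i in(-1,1) for j in(-1,1)}
def fitrect(L,W,z,obs,p0):
    def f(p):
        C=corners(p,L,W,z);return np.concatenate([proj(d,C[k])-np.array(uv)/1.5 for d,k,uv in obs])
    r=least_squares(f,p0,loss='soft_l1');return r.x,f(r.x)
def ringpts(x,y,prof):
    a=np.linspace(0,2*np.pi,40)
    return [(x+r*np.cos(t),y+r*np.sin(t),z) for r,z in prof for t in a]
def bb(d,x,y,prof):
    p=np.array([proj(d,q) for q in ringpts(x,y,prof)]);return np.r_[p.min(0),p.max(0)]
prof=dict(jar=[(.030,.010),(.030,.100)],squeeze=[(.027,.010),(.027,.107),(.018,.12),(.004,.14)],shaker=[(.0235,.01),(.025,.096),(.016,.115)],mill=[(.024,.01),(.024,.114),(.007,.13)])
def fitobj(n,ob):
    def f(p): return np.concatenate([bb(d,p[0],p[1],prof[n])-np.array(b) for d,b in ob])
    r=least_squares(f,[.35,.05],loss='soft_l1',diff_step=1e-4);return r.x,f(r.x)
E
python3 - <<'E'
from fit import *
S=eyes.camera("scene");D=eyes.camera("side")
t,r=fitrect(.1,.34,.014,[(S,(-1,-1),(286,218)),(S,(1,-1),(264,255)),(S,(1,1),(501,325)),(S,(-1,1),(516,280)),(D,(-1,-1),(539,262)),(D,(1,1),(327,402)),(D,(-1,1),(400,442))],[.4,.05,0]);print("tray",t.round(4),r.round(1))
c,r=fitrect(.086,.329,.022,[(S,(-1,-1),(210,319)),(S,(1,-1),(179,376)),(S,(1,1),(440,461)),(S,(-1,1),(460,396)),(D,(1,-1),(360,181)),(D,(-1,-1),(407,203)),(D,(-1,1),(265,347)),(D,(1,1),(215,309))],[.6,.05,0]);print("caddy",c.round(4),r.round(1))
b=dict(jar=([302,154,340,208],[239,212,279,277]),squeeze=([264,135,296,192],[270,174,308,243]),shaker=([226,129,249,176],[301,156,332,214]),mill=([187,116,218,164],[316,131,347,185]))
R=lambda a:np.array([[np.cos(a),-np.sin(a)],[np.sin(a),np.cos(a)]])
for n,(x,y) in b.items():
    p,r=fitobj(n,[(S,x),(D,y)]);print(n,p.round(4),"in tray",(R(-t[2])@(p-t[:2])).round(4),r.round(1))
print("row gap",(R(-t[2])@(c[:2]-t[:2])).round(4))
for n,y in zip(("mill","shaker","squeeze","jar"),(.1215,.0405,-.0405,-.1215)):
    print("goal",n,(c[:2]+R(c[2])@[0,y]).round(4)," coaster",(t[:2]+R(t[2])@[0,-y]).round(4))
save(S,"crop_jar_sq.png",(180,110,420,290),3.3)
E
```

```text
tray [ 0.4577 -0.0274 -0.0884] [ 4.1 -8.4 -2.4  0.1 -0.5  3.4  1.1 -6.4 -0.5 -2.4 -2.  -1.6  2.9  3. ]
caddy [ 0.6554 -0.0606 -0.054 ] [-0.3 -3.1 -3.4 -2.   1.8  0.7  1.3 -3.  -0.8 -2.   0.5 -4.7 -0.2 -4.5
 -4.6  1.2]
jar [0.4701 0.0961] in tray [0.0015 0.1242] [-0.5 -0.3  0.1 -0.9 -1.  -1.2  0.   1.1]
squeeze [0.4575 0.0139] in tray [-0.0038  0.0411] [ 0.9  0.4 -0.5 -0.6  0.4 -0.3 -0.5  0.2]
shaker [ 0.4437 -0.0705] in tray [-0.0101 -0.0441] [ 0.2 -3.1  3.3 -0.3 -1.8 -2.3  0.3 -1.6]
mill [ 0.4429 -0.1481] in tray [-0.004  -0.1215] [ 0.6 -0.7 -0.8  3.7 -0.9 -4.5  1.7  1.9]
row gap [ 0.1999 -0.0156]
goal mill [0.662  0.0607]  coaster [ 0.4469 -0.1485]
goal shaker [ 0.6576 -0.0202]  coaster [ 0.4541 -0.0678]
goal squeeze [ 0.6532 -0.1011]  coaster [0.4612 0.0129]
goal jar [ 0.6488 -0.1819]  coaster [0.4684 0.0936]
```

View pics/crop_jar_sq.png

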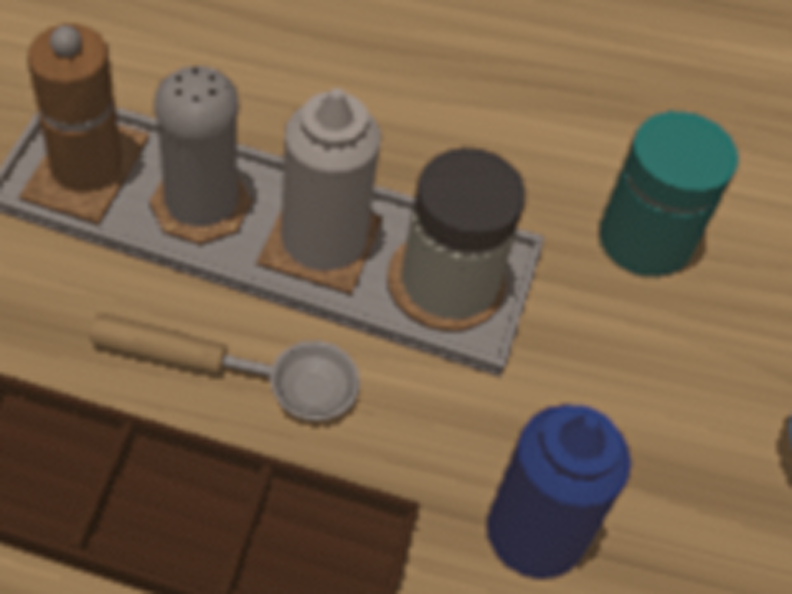

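White jar (320,180) and white squeeze bottle (280,163) stand on the tray. The turquoise jar (383,170) and the blue bottle (350,258) are look-alikes, off the tray, so I leave both alone. From the robot's left, the row is jar, squeeze, shaker, mill. I'll fly over the caddy for a closer look.

Call:
arm_command:
  steps:
    - {"slide":[0.0225,-0.04,0.015],"rot":[0,0,-4.5],"grip":1}
    - {"slide":[0.0225,-0.04,0.015],"rot":[0,0,-4.5],"grip":1}
    - {"slide":[0.0225,-0.04,0.015],"rot":[0,0,-4.5],"grip":1}
    - {"slide":[0.0225,-0.04,0.015],"rot":[0,0,-4.5],"grip":1}
    - {"slide":[0.0225,-0.04,0.015],"rot":[0,0,-4.5],"grip":1}
    - {"slide":[0.0225,-0.04,0.015],"rot":[0,0,-4.5],"grip":1}
    - {"slide":[0.0225,-0.04,0.015],"rot":[0,0,-4.5],"grip":1}
    - {"slide":[0.0225,-0.04,0.015],"rot":[0,0,-4.5],"grip":1}

```text
time: 2.2
ee_pos: [0.4209, 0.2555, 0.3433]
eef_rot: [0.491, 0.871, 0.0, 0.0]
ft_force: [0.3, 0.3, 0.2]
width: 0.0869
grip_force: 0.0
```

Call:
arm_command:
  steps:
    - {"slide":[0.02,-0.04,0.015],"rot":[0,0,-4.5],"grip":1}
    - {"slide":[0.02,-0.04,0.015],"rot":[0,0,-4.5],"grip":1}
    - {"slide":[0.02,-0.04,0.015],"rot":[0,0,-4.5],"grip":1}
    - {"slide":[0.02,-0.04,0.015],"rot":[0,0,-4.5],"grip":1}
    - {"slide":[0.02,-0.04,0.015],"rot":[0,0,-4.5],"grip":1}
    - {"slide":[0.02,-0.04,0.015],"rot":[0,0,-4.5],"grip":1}
    - {"slide":[0,-0.04,0],"rot":[0,0,-4.5],"grip":1}
    - {"slide":[0,0,0],"rot":[0,0,-4.5],"grip":1}

```text
time: 3.2
ee_pos: [0.5403, -0.0271, 0.4331]
eef_rot: [0.738, 0.675, 0.0, 0.001]
ft_force: [-0.4, 2.0, 0.0]
width: 0.0868
grip_force: 0.0
```

Run:
```python
from h import *
s=sensors.read_state();print(np.round(s["ee_pos"],3),np.round(s["eef_rot"],3),s["time"])
d=eyes.camera("wrist");save(d,"w1.png",s=1.5);print(np.round(d["pose"],3).tolist())
```

```text
[ 0.54  -0.027  0.433] [0.738 0.675 0.    0.001] 3.2
[[0.996, -0.086, -0.025, 0.547], [-0.09, -0.956, -0.281, 0.05], [0.001, 0.282, -0.959, 0.596], [0.0, 0.0, 0.0, 1.0]]
```

View pics/w1.png

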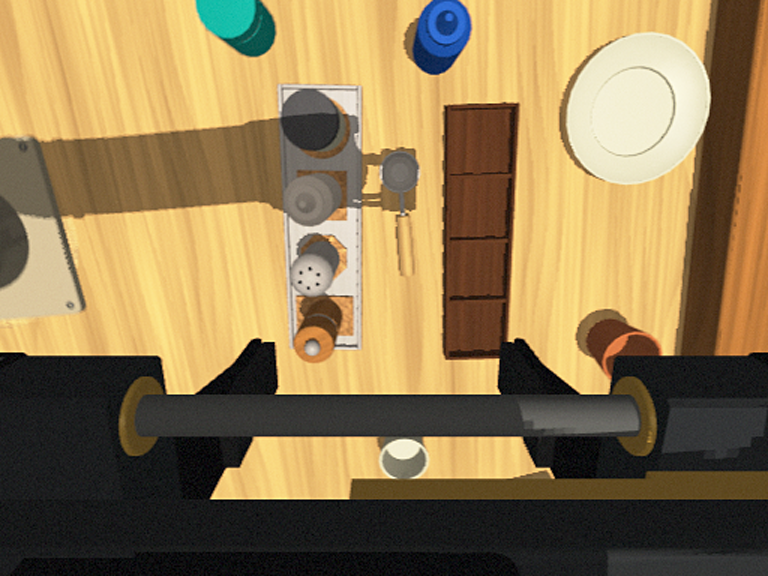

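The wrist view shows the tray row (jar at (311,120), squeeze at (308,200), shaker at (312,274), mill ball at (312,347), in 1.5x pixels) and the empty caddy from (444,105) to (509,358).

Run:
```python
from fit import *
W=eyes.camera("wrist")
t,r=fitrect(.1,.34,.014,[(W,(-1,1),(279,86)),(W,(1,1),(361,86)),(W,(1,-1),(360,349)),(W,(-1,-1),(291,347))],[.45,-.03,-.05]);print("tray",t.round(4),r.round(1))
c,r=fitrect(.086,.329,.022,[(W,(-1,1),(444,105)),(W,(1,1),(518,103)),(W,(1,-1),(509,358)),(W,(-1,-1),(444,358))],[.65,-.06,-.05]);print("caddy",c.round(4),r.round(1))
R=lambda a:np.array([[np.cos(a),-np.sin(a)],[np.sin(a),np.cos(a)]])
print("gap",(R(-t[2])@(c[:2]-t[:2])).round(4))
for n,uv,z in(("jar",(311,120),.1),("squeeze",(308,200),.139),("shaker",(312,274),.115),("mill",(313,347),.127)):
    p=ray(W,uv[0]/1.5,uv[1]/1.5,z)[:2];print(n,p.round(4),(R(-t[2])@(p-t[:2])).round(4))
    bx=eyes.look_for(n+"_mid",W);print([ (round(q["conf"],2),np.round(np.array(q["bbox"])*1.5)) for q in bx][:2])
for n,y in zip(("mill","shaker","squeeze","jar"),(.1215,.0405,-.0405,-.1215)):
    print("goal",n,(c[:2]+R(c[2])@[0,y]).round(4)," coaster",(t[:2]+R(t[2])@[0,-y]).round(4))
```

```text
tray [ 0.4579 -0.0259 -0.1094] [-0.9 -1.4  0.8 -0.3  1.   1.1 -0.8  1.7]
caddy [ 0.6553 -0.0597 -0.053 ] [ 0.4 -0.1 -0.3 -0.8 -1.1  0.1  0.8  1.5]
gap [ 0.1999 -0.0121]
jar [0.4734 0.0973] [0.002  0.1242]
[(0.69, array([284.,  95., 348., 156.])), (0.58, array([196.,   3., 276.,  59.]))]
squeeze [0.466  0.0201] [0.003  0.0465]
[(0.81, array([278., 174., 342., 229.])), (0.7, array([408.,   0., 473.,  79.]))]
shaker [ 0.4549 -0.0611] [ 0.0009 -0.0353]
[(0.88, array([296., 243., 343., 301.]))]
mill [ 0.4468 -0.1419] [ 0.0016 -0.1166]
[(0.87, array([296., 300., 345., 369.]))]
goal mill [0.6617 0.0616]  coaster [ 0.4447 -0.1467]
goal shaker [ 0.6574 -0.0193]  coaster [ 0.4535 -0.0661]
goal squeeze [ 0.6531 -0.1002]  coaster [0.4623 0.0144]
goal jar [ 0.6488 -0.1811]  coaster [0.4712 0.0949]
```

Call:
arm_command:
  steps:
    - {"slide":[-0.016,-0.02,-0.04],"grip":1}
    - {"slide":[-0.016,-0.02,-0.04],"grip":1}
    - {"slide":[-0.016,-0.02,-0.04],"grip":1}
    - {"slide":[-0.016,-0.02,-0.04],"grip":1}
    - {"slide":[-0.016,-0.02,-0.04],"grip":1}
    - {"slide":[-0.015,-0.02,-0.038],"grip":1}
    - {"slide":[0,0,0],"grip":1}
    - {"slide":[0,0,0],"grip":1}

```text
schema error: expected keys rot, slide, grip
```

Run:
```python
from h import *
s=sensors.read_state();print(np.round(s["ee_pos"],4),np.round(s["eef_rot"],3),s["time"])
d=eyes.camera("wrist");save(d,"w2.png",s=1.5)
for n in("mill_mid","shaker_mid"):
    for q in eyes.look_for(n,d)[:1]:
        b=np.array(q["bbox"]);print(n,q["conf"],b)
print(proj(d,[.445,-.145,.13]),proj(d,[.445,-.145,.114]),proj(d,[.4535,-.064,.115]))
```

```text
[ 0.5404 -0.0223  0.4325] [ 0.734  0.679  0.    -0.   ] 3.5
mill_mid 0.93 [198.  201.  228.1 244.6]
shaker_mid 0.91 [193.5 160.1 226.8 201.3]
[206.88392665 234.79512003] [208.3973437 231.0008027] [207.29384211 185.4883593 ]
```

View pics/w2.png

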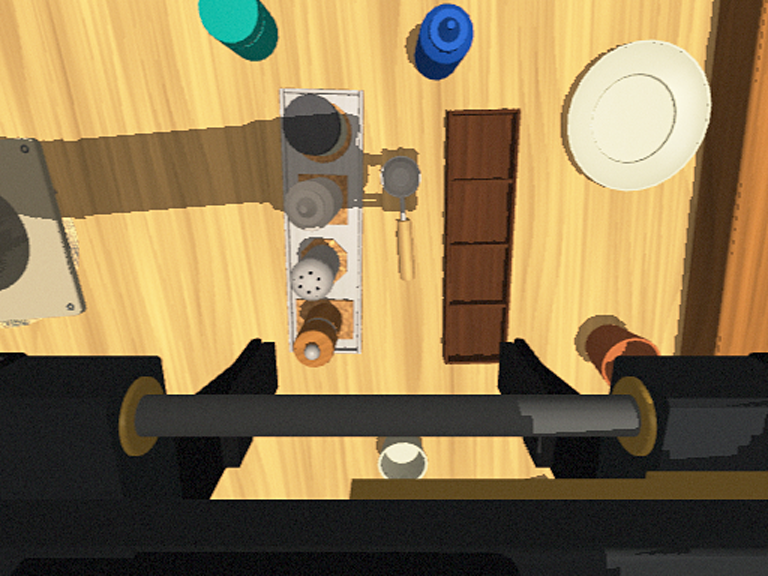

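No rot key, so that move was refused. The picture still helps: the arm has settled since w1, and everything lies about 5 px lower. I'll redo the fit with settled pixels.

Call:
arm_command:
  steps:
    - {"slide":[0,0,0],"rot":[0,0,-1],"grip":1}
    - {"slide":[-0.016,-0.02,-0.04],"rot":[0,0,0],"grip":1}
    - {"slide":[-0.016,-0.02,-0.04],"rot":[0,0,0],"grip":1}
    - {"slide":[-0.016,-0.02,-0.04],"rot":[0,0,0],"grip":1}
    - {"slide":[-0.016,-0.02,-0.04],"rot":[0,0,0],"grip":1}
    - {"slide":[-0.016,-0.02,-0.04],"rot":[0,0,0],"grip":1}
    - {"slide":[-0.015,-0.023,-0.038],"rot":[0,0,0],"grip":1}
    - {"slide":[0,0,0],"rot":[0,0,0],"grip":1}

```text
time: 4.65
ee_pos: [0.4429, -0.1473, 0.1924]
eef_rot: [0.742, 0.67, -0.001, -0.001]
ft_force: [0.4, -0.0, 0.9]
width: 0.0869
grip_force: 0.0
```

Run:
```python
from fit import *
# pose of the settled wrist shot: derive from current hand-eye (camera rigid on the tool)
from scipy.spatial.transform import Rotation as Ro
def T(p,q):
    M=np.eye(4);M[:3,:3]=Ro.from_quat(q).as_matrix();M[:3,3]=p;return M
eyes.camera("wrist");eyes.camera("wrist")
d=eyes.camera("wrist");s=sensors.read_state();save(d,"w3.png",s=1.5)
print(np.round(s["ee_pos"],4),np.round(s["eef_rot"],3),s["time"])
H=np.linalg.inv(T(s["ee_pos"],s["eef_rot"]))@np.array(d["pose"])
W=dict(intrinsics=d["intrinsics"],pose=T([.5404,-.0223,.4325],[.734,.679,0,0])@H)
t,r=fitrect(.1,.34,.014,[(W,(-1,1),(281,90)),(W,(1,1),(363,91)),(W,(1,-1),(360,353)),(W,(-1,-1),(293,351))],[.45,-.03,-.05]);print("tray",t.round(4),r.round(1))
c,r=fitrect(.086,.329,.022,[(W,(-1,1),(446,111)),(W,(1,1),(520,109)),(W,(1,-1),(510,362)),(W,(-1,-1),(444,362))],[.65,-.06,-.05]);print("caddy",c.round(4),r.round(1))
R=lambda a:np.array([[np.cos(a),-np.sin(a)],[np.sin(a),np.cos(a)]])
for n,uv,z in(("jar",(312,124),.1),("squeeze",(310,206),.139),("shaker",(313,279),.115),("mill",(312,351),.127)):
    p=ray(W,uv[0]/1.5,uv[1]/1.5,z)[:2];print(n,p.round(4),(R(-t[2])@(p-t[:2])).round(4))
for n,y in zip(("mill","shaker","squeeze","jar"),(.1215,.0405,-.0405,-.1215)):
    print("goal",n,(c[:2]+R(c[2])@[0,y]).round(4)," coaster",(t[:2]+R(t[2])@[0,-y]).round(4))
for n in("mill_mid","shaker_mid"):
    for q in eyes.look_for(n,d)[:1]: print(n,q["conf"],np.array(q["bbox"])*1.5)
print(proj(d,[.445,-.146,.127])*1.5)
```

```text
[ 0.4463 -0.1455  0.1955] [0.741 0.672 0.001 0.001] 4.8
tray [ 0.4582 -0.0298 -0.1007] [-0.9 -1.   0.8 -0.4  1.7  1.  -1.5  1.4]
caddy [ 0.6558 -0.0624 -0.0457] [ 0.4 -0.4 -0.3 -0.8 -1.4  0.6  1.2  1.8]
jar [0.4716 0.095 ] [0.0009 0.1255]
squeeze [0.4659 0.0157] [0.0031 0.046 ]
shaker [ 0.4549 -0.0651] [ 0.0003 -0.0355]
mill [ 0.4456 -0.145 ] [-0.0009 -0.1159]
goal mill [0.6613 0.059 ]  coaster [ 0.446  -0.1506]
goal shaker [ 0.6576 -0.0219]  coaster [ 0.4541 -0.07  ]
goal squeeze [ 0.6539 -0.1029]  coaster [0.4622 0.0105]
goal jar [ 0.6502 -0.1838]  coaster [0.4704 0.0911]
mill_mid 0.67 [583.65   0.   756.15 342.6 ]
shaker_mid 0.65 [340.35 108.9  429.75 208.5 ]
[385.0409813  308.65040263]
```

View pics/w3.png

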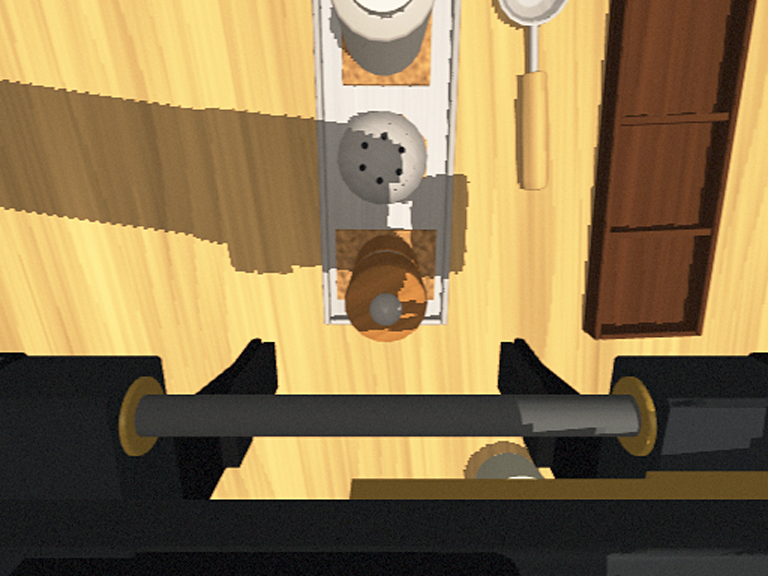

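The mill ball is at (386,309), within 1 px of the prediction for (0.4455,-0.146). Descending to grip it.

Call:
arm_command:
  steps:
    - {"slide":[0,0,-0.03],"rot":[0,0,0],"grip":1}
    - {"slide":[0,0,-0.03],"rot":[0,0,0],"grip":1}
    - {"slide":[0,0,-0.03],"rot":[0,0,0],"grip":1}
    - {"slide":[0,0,-0.03],"rot":[0,0,0],"grip":1}
    - {"slide":[0,0,0],"rot":[0,0,0],"grip":1}
    - {"slide":[0,0,0],"rot":[0,0,0],"grip":1}
    - {"slide":[0,0,0],"rot":[0,0,0],"grip":0}
    - {"slide":[0,0,0],"rot":[0,0,0],"grip":0}
  newtons: 25

```text
time: 5.9
ee_pos: [0.446, -0.146, 0.0754]
eef_rot: [0.741, 0.672, 0.001, 0.0]
ft_force: [-0.2, -0.9, -0.4]
width: 0.0745
grip_force: 0.0
```

Call:
arm_command:
  steps:
    - {"slide":[0,0,0],"rot":[0,0,0],"grip":0}
    - {"slide":[0,0,0],"rot":[0,0,0],"grip":0}
    - {"slide":[0,0,0],"rot":[0,0,0],"grip":0}
    - {"slide":[0,0,0],"rot":[0,0,0],"grip":0}
    - {"slide":[0,0,0.01],"rot":[0,0,0],"grip":0}
    - {"slide":[0,0,0.03],"rot":[0,0,0],"grip":0}
    - {"slide":[0,0,0.03],"rot":[0,0,0],"grip":0}
    - {"slide":[0,0,0],"rot":[0,0,0],"grip":0}

```text
time: 6.9
ee_pos: [0.4467, -0.1464, 0.1468]
eef_rot: [0.741, 0.672, 0.002, 0.001]
ft_force: [-0.1, -0.2, -2.5]
width: 0.0475
grip_force: 25.0
```

Call:
arm_command:
  steps:
    - {"slide":[0.05,0,0],"rot":[0,0,0],"grip":0}
    - {"slide":[0.05,0,0],"rot":[0,0,0],"grip":0}
    - {"slide":[0.023,0.041,0],"rot":[0,0,0],"grip":0}
    - {"slide":[0.023,0.041,0],"rot":[0,0,0],"grip":0}
    - {"slide":[0.023,0.041,0],"rot":[0,0,0],"grip":0}
    - {"slide":[0.023,0.041,0],"rot":[0,0,0],"grip":0}
    - {"slide":[0.023,0.042,0],"rot":[0,0,0],"grip":0}
    - {"slide":[0,0,0],"rot":[0,0,2],"grip":0}

```text
time: 7.9
ee_pos: [0.6606, 0.0653, 0.1425]
eef_rot: [0.727, 0.687, -0.0, -0.001]
ft_force: [-1.0, -0.7, -2.2]
width: 0.0475
grip_force: 25.0
```

Run:
```python
from h import *
eyes.camera("wrist");eyes.camera("wrist");eyes.camera("wrist")
d=eyes.camera("wrist");s=sensors.read_state();save(d,"w4.png",s=1.5)
print(np.round(s["ee_pos"],4),np.round(s["eef_rot"],3),s["time"],s["width"])
```

```text
[0.6598 0.0584 0.1441] [ 0.73   0.684 -0.001 -0.   ] 8.1 0.04752394267523584
```

View pics/w4.png

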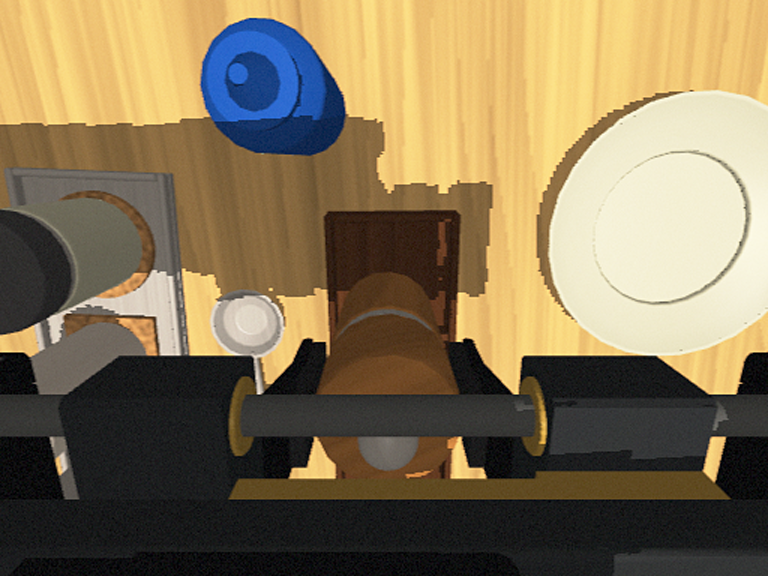

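The mill hangs between the pads. The caddy's left end has its top corners at (325,212) and (461,212). I'll check those against the fit.

Run:
```python
from h import *
d=eyes.camera("wrist");s=sensors.read_state();print(np.round(s["ee_pos"],4))
a=ray(d,325/1.5,212/1.5,.022);b=ray(d,461/1.5,212/1.5,.022);print(a.round(4),b.round(4),np.linalg.norm(a-b))
m=(a+b)[:2]/2;y=-.05;u=np.array([-np.sin(y),np.cos(y)])
print("end mid",m.round(4),"compartment",(m-u*(.1645-.1215)).round(4),"centre",(m-u*.1645).round(4))
```

```text
[0.66   0.0583 0.1444]
[0.6244 0.106  0.022 ] [0.7091 0.1004 0.022 ] 0.0849361182323413
end mid [0.6668 0.1032] compartment [0.6646 0.0603] centre [ 0.6585 -0.0611]
```

Agreement within 3 mm. Setting it down with a small correction.

Call:
arm_command:
  steps:
    - {"slide":[0.003,0.002,-0.015],"rot":[0,0,0],"grip":0}
    - {"slide":[0,0,-0.02],"rot":[0,0,0],"grip":0}
    - {"slide":[0,0,-0.02],"rot":[0,0,0],"grip":0}
    - {"slide":[0,0,-0.011],"rot":[0,0,0],"grip":0}
    - {"slide":[0,0,-0.005],"rot":[0,0,0],"grip":0}
    - {"slide":[0,0,-0.002],"rot":[0,0,0],"grip":0}
    - {"slide":[0,0,0],"rot":[0,0,0],"grip":0}
    - {"slide":[0,0,0],"rot":[0,0,0],"grip":0}

```text
time: 9.15
ee_pos: [0.6637, 0.062, 0.0721]
eef_rot: [0.729, 0.684, 0.0, 0.0]
ft_force: [0.5, 0.3, -1.4]
width: 0.0472
grip_force: 25.0
```

Call:
arm_command:
  steps:
    - {"slide":[0,0,-0.0015],"rot":[0,0,0],"grip":0}
    - {"slide":[0,0,0],"rot":[0,0,0],"grip":0}
    - {"slide":[0,0,0],"rot":[0,0,0],"grip":1}
    - {"slide":[0,0,0],"rot":[0,0,0],"grip":1}
    - {"slide":[0,0,0],"rot":[0,0,0],"grip":1}
    - {"slide":[0,0,0],"rot":[0,0,0],"grip":1}
    - {"slide":[0,0,0.04],"rot":[0,0,0],"grip":1}
    - {"slide":[0,0,0.05],"rot":[0,0,0],"grip":1}

```text
time: 10.15
ee_pos: [0.6626, 0.0619, 0.1602]
eef_rot: [0.729, 0.684, -0.001, -0.001]
ft_force: [1.1, -0.0, 0.1]
width: 0.0863
grip_force: 0.0
```

Call:
arm_command:
  steps:
    - {"slide":[0,0,0.03],"rot":[0,0,-2],"grip":1}
    - {"slide":[-0.042,-0.025,0],"rot":[0,0,0],"grip":1}
    - {"slide":[-0.042,-0.025,0],"rot":[0,0,0],"grip":1}
    - {"slide":[-0.042,-0.025,0],"rot":[0,0,0],"grip":1}
    - {"slide":[-0.042,-0.026,0],"rot":[0,0,0],"grip":1}
    - {"slide":[-0.04,-0.026,0],"rot":[0,0,0],"grip":1}
    - {"slide":[0,0,0],"rot":[0,0,0],"grip":1}
    - {"slide":[0,0,0],"rot":[0,0,0],"grip":1}

```text
time: 11.15
ee_pos: [0.4558, -0.0647, 0.1905]
eef_rot: [0.741, 0.672, 0.001, 0.0]
ft_force: [0.2, 0.8, -0.3]
width: 0.0872
grip_force: 0.0
```

Run:
```python
from h import *
eyes.camera("wrist")
d=eyes.camera("wrist");s=sensors.read_state();save(d,"w5.png",s=1.5)
print(np.round(s["ee_pos"],4),np.round(s["eef_rot"],3),s["time"])
print(proj(d,[.4546,-.0655,.115])*1.5, proj(d,[.464,.0155,.139])*1.5)
np.savez("w5.npz",K=d["intrinsics"],T=d["pose"])
```

```text
[ 0.4561 -0.0645  0.1901] [ 0.741  0.672 -0.     0.   ] 11.25
[384.00166325 306.02851693] [386.48339988 151.22313859]
```

View pics/w5.png

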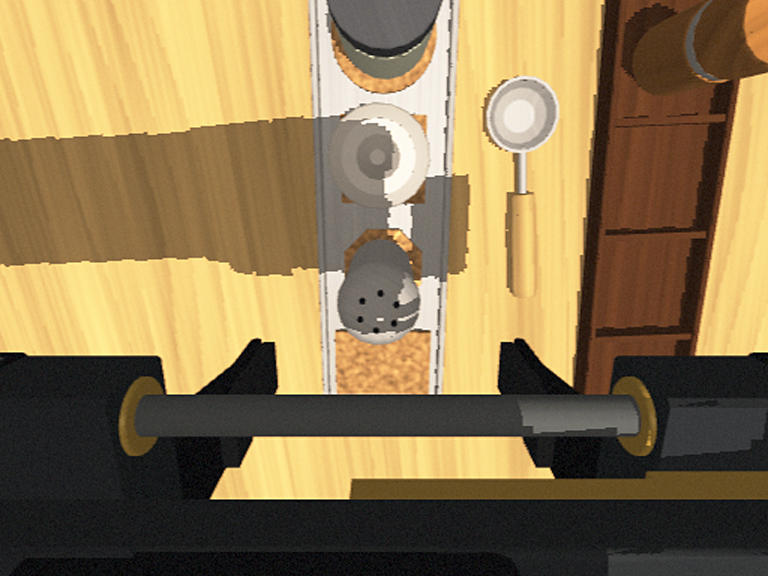

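Shaker hole ring is centred at (378,312), and the bottle nozzle at (377,156). So the shaker is at about (0.451,-0.0685) and the bottle at about (0.459,0.013). The mill stands upright in its compartment.

Call:
arm_command:
  steps:
    - {"slide":[-0.005,-0.004,-0.013],"rot":[0,0,0],"grip":1}
    - {"slide":[0,0,-0.03],"rot":[0,0,0],"grip":1}
    - {"slide":[0,0,-0.03],"rot":[0,0,0],"grip":1}
    - {"slide":[0,0,-0.03],"rot":[0,0,0],"grip":1}
    - {"slide":[0,0,-0.03],"rot":[0,0,0],"grip":1}
    - {"slide":[0,0,0],"rot":[0,0,0],"grip":1}
    - {"slide":[0,0,0],"rot":[0,0,0],"grip":1}
    - {"slide":[0,0,0],"rot":[0,0,0],"grip":0}

```text
time: 12.25
ee_pos: [0.4512, -0.0691, 0.0581]
eef_rot: [0.741, 0.672, 0.001, 0.0]
ft_force: [0.3, -0.1, 0.7]
width: 0.0826
grip_force: 0.0
```

Call:
arm_command:
  steps:
    - {"slide":[0,0,0],"rot":[0,0,0],"grip":0}
    - {"slide":[0,0,0],"rot":[0,0,0],"grip":0}
    - {"slide":[0,0,0],"rot":[0,0,0],"grip":0}
    - {"slide":[0,0,0],"rot":[0,0,0],"grip":0}
    - {"slide":[0,0,0],"rot":[0,0,0],"grip":0}
    - {"slide":[0,0,0],"rot":[0,0,0],"grip":0}
    - {"slide":[0,0,0.01],"rot":[0,0,0],"grip":0}
    - {"slide":[0,0,0.01],"rot":[0,0,0],"grip":0}

```text
time: 13.25
ee_pos: [0.4503, -0.0692, 0.0777]
eef_rot: [0.741, 0.672, -0.0, 0.0]
ft_force: [0.8, 0.1, -2.6]
width: 0.048
grip_force: 25.0
```

Call:
arm_command:
  steps:
    - {"slide":[0,0,0.025],"rot":[0,0,0],"grip":0}
    - {"slide":[0,0,0.025],"rot":[0,0,0],"grip":0}
    - {"slide":[0.045,0,0],"rot":[0,0,0],"grip":0}
    - {"slide":[0.045,0,0],"rot":[0,0,0],"grip":0}
    - {"slide":[0.045,0.016,0],"rot":[0,0,0],"grip":0}
    - {"slide":[0.045,0.016,0],"rot":[0,0,0],"grip":0}
    - {"slide":[0.028,0.017,0],"rot":[0,0,2],"grip":0}
    - {"slide":[0,0,0],"rot":[0,0,0],"grip":0}

```text
time: 14.25
ee_pos: [0.6598, -0.0177, 0.1268]
eef_rot: [0.728, 0.686, -0.0, 0.0]
ft_force: [-0.5, 0.1, -1.5]
width: 0.048
grip_force: 25.0
```

Call:
arm_command:
  steps:
    - {"slide":[0,0,0],"rot":[0,0,0],"grip":0}
    - {"slide":[0,0,-0.02],"rot":[0,0,0],"grip":0}
    - {"slide":[0,0,-0.02],"rot":[0,0,0],"grip":0}
    - {"slide":[0,0,-0.015],"rot":[0,0,0],"grip":0}
    - {"slide":[0,0,-0.01],"rot":[0,0,0],"grip":0}
    - {"slide":[0,0,-0.005],"rot":[0,0,0],"grip":0}
    - {"slide":[0,0,0],"rot":[0,0,0],"grip":0}
    - {"slide":[0,0,0],"rot":[0,0,0],"grip":0}

```text
time: 15.25
ee_pos: [0.6588, -0.0201, 0.0577]
eef_rot: [0.729, 0.684, 0.0, 0.0]
ft_force: [0.3, -0.3, -2.9]
width: 0.048
grip_force: 25.0
```

Call:
arm_command:
  steps:
    - {"slide":[0,0,-0.003],"rot":[0,0,0],"grip":0}
    - {"slide":[0,0,-0.0015],"rot":[0,0,0],"grip":0}
    - {"slide":[0,0,0],"rot":[0,0,0],"grip":0}
    - {"slide":[0,0,0],"rot":[0,0,0],"grip":1}
    - {"slide":[0,0,0],"rot":[0,0,0],"grip":1}
    - {"slide":[0,0,0],"rot":[0,0,0],"grip":1}
    - {"slide":[0,0,0],"rot":[0,0,0],"grip":1}
    - {"slide":[0,0,0.03],"rot":[0,0,0],"grip":1}

```text
time: 16.25
ee_pos: [0.6569, -0.0198, 0.0808]
eef_rot: [0.729, 0.684, -0.002, -0.001]
ft_force: [0.4, 0.2, 1.2]
width: 0.0849
grip_force: 0.0
```

Call:
arm_command:
  steps:
    - {"slide":[0,0,0.06],"rot":[0,0,0],"grip":1}
    - {"slide":[0,0,0.055],"rot":[0,0,-2],"grip":1}
    - {"slide":[-0.05,0.008,0],"rot":[0,0,0],"grip":1}
    - {"slide":[-0.05,0.008,0],"rot":[0,0,0],"grip":1}
    - {"slide":[-0.05,0.008,0],"rot":[0,0,0],"grip":1}
    - {"slide":[-0.05,0.009,0],"rot":[0,0,0],"grip":1}
    - {"slide":[0,0,0],"rot":[0,0,0],"grip":1}
    - {"slide":[0,0,0],"rot":[0,0,0],"grip":1}

```text
time: 17.25
ee_pos: [0.459, 0.0131, 0.1981]
eef_rot: [0.741, 0.672, 0.001, 0.0]
ft_force: [1.2, 0.3, -0.2]
width: 0.0869
grip_force: 0.0
```

Run:
```python
from h import *
eyes.camera("wrist")
d=eyes.camera("wrist");s=sensors.read_state();save(d,"w6.png",s=1.5)
print(np.round(s["ee_pos"],4),np.round(s["eef_rot"],3),s["time"])
print(proj(d,[.459,.013,.139])*1.5, proj(d,[.464,.013,.139])*1.5,proj(d,[.459,.018,.139])*1.5, "jar top",proj(d,[.4705,.095,.1])*1.5)
print("caddy divider",proj(d,[.656,-.061,.022])*1.5)
```

```text
[0.4593 0.0126 0.1977] [ 0.741  0.671 -0.     0.001] 17.35
[385.72367718 313.49350894] [395.32401546 312.58744083] [384.75524782 304.36057484] jar top [391.79552667 147.91795469]
caddy divider [639.95382277 329.55614152]
```

View pics/w6.png

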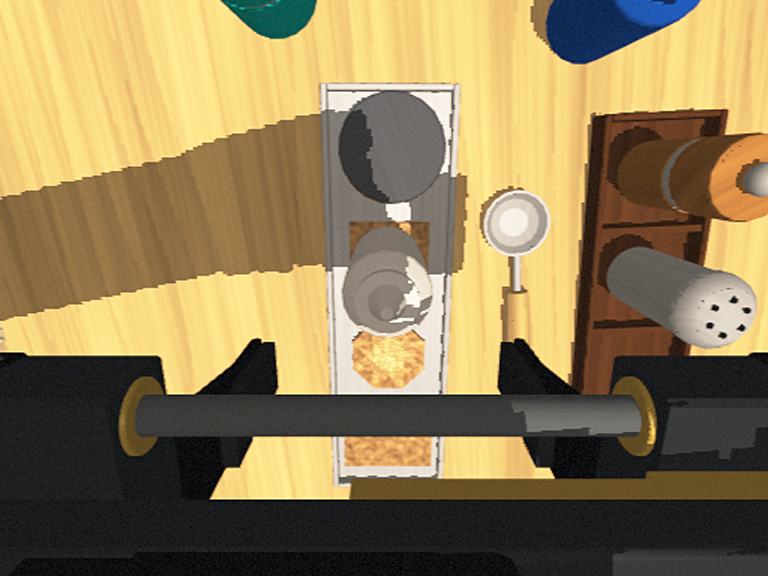

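The nozzle is at (388,314), within 1 mm of the prediction. The jar lid centre at (392,147) matches (0.4705,0.095). Mill and shaker stand upright in the right compartments.

Call:
arm_command:
  steps:
    - {"slide":[0.001,0,-0.029],"rot":[0,0,0],"grip":1}
    - {"slide":[0,0,-0.03],"rot":[0,0,0],"grip":1}
    - {"slide":[0,0,-0.03],"rot":[0,0,0],"grip":1}
    - {"slide":[0,0,-0.03],"rot":[0,0,0],"grip":1}
    - {"slide":[0,0,0],"rot":[0,0,0],"grip":1}
    - {"slide":[0,0,0],"rot":[0,0,0],"grip":1}
    - {"slide":[0,0,0],"rot":[0,0,0],"grip":0}
    - {"slide":[0,0,0],"rot":[0,0,0],"grip":0}

```text
time: 18.35
ee_pos: [0.46, 0.0131, 0.0794]
eef_rot: [0.741, 0.672, 0.001, 0.0]
ft_force: [0.5, 0.2, 0.4]
width: 0.0743
grip_force: 0.0
```

Call:
arm_command:
  steps:
    - {"slide":[0,0,0],"rot":[0,0,0],"grip":0}
    - {"slide":[0,0,0],"rot":[0,0,0],"grip":0}
    - {"slide":[0,0,0],"rot":[0,0,0],"grip":0}
    - {"slide":[0,0,0],"rot":[0,0,0],"grip":0}
    - {"slide":[0,0,0],"rot":[0,0,0],"grip":0}
    - {"slide":[0,0,0.01],"rot":[0,0,0],"grip":0}
    - {"slide":[0,0,0.03],"rot":[0,0,0],"grip":0}
    - {"slide":[0,0,0.03],"rot":[0,0,0],"grip":0}

```text
time: 19.35
ee_pos: [0.459, 0.0126, 0.1495]
eef_rot: [0.741, 0.671, -0.0, 0.0]
ft_force: [1.1, 0.3, -3.2]
width: 0.0536
grip_force: 25.0
```

Call:
arm_command:
  steps:
    - {"slide":[0.039,-0.023,0],"rot":[0,0,0],"grip":0}
    - {"slide":[0.039,-0.023,0],"rot":[0,0,0],"grip":0}
    - {"slide":[0.039,-0.023,0],"rot":[0,0,2],"grip":0}
    - {"slide":[0.039,-0.023,0],"rot":[0,0,0],"grip":0}
    - {"slide":[0.0385,-0.022,0],"rot":[0,0,0],"grip":0}
    - {"slide":[0,0,0],"rot":[0,0,0],"grip":0}
    - {"slide":[0,0,-0.01],"rot":[0,0,0],"grip":0}
    - {"slide":[0,0,-0.02],"rot":[0,0,0],"grip":0}

```text
time: 20.35
ee_pos: [0.6537, -0.1001, 0.1183]
eef_rot: [0.729, 0.685, 0.001, 0.0]
ft_force: [0.1, -0.1, -3.5]
width: 0.0531
grip_force: 25.0
```

Call:
arm_command:
  steps:
    - {"slide":[0,0,-0.015],"rot":[0,0,0],"grip":0}
    - {"slide":[0,0,-0.015],"rot":[0,0,0],"grip":0}
    - {"slide":[0,0,-0.008],"rot":[0,0,0],"grip":0}
    - {"slide":[0,0,-0.004],"rot":[0,0,0],"grip":0}
    - {"slide":[0,0,0],"rot":[0,0,0],"grip":0}
    - {"slide":[0,0,0],"rot":[0,0,0],"grip":0}
    - {"slide":[0,0,0],"rot":[0,0,0],"grip":0}
    - {"slide":[0,0,0],"rot":[0,0,0],"grip":0}

```text
time: 21.35
ee_pos: [0.654, -0.1011, 0.0768]
eef_rot: [0.729, 0.684, 0.0, 0.0]
ft_force: [0.3, 0.2, -3.3]
width: 0.0535
grip_force: 25.0
```

Call:
arm_command:
  steps:
    - {"slide":[0,0,-0.0025],"rot":[0,0,0],"grip":0}
    - {"slide":[0,0,0],"rot":[0,0,0],"grip":0}
    - {"slide":[0,0,0],"rot":[0,0,0],"grip":1}
    - {"slide":[0,0,0],"rot":[0,0,0],"grip":1}
    - {"slide":[0,0,0],"rot":[0,0,0],"grip":1}
    - {"slide":[0,0,0],"rot":[0,0,0],"grip":1}
    - {"slide":[0,0,0.05],"rot":[0,0,0],"grip":1}
    - {"slide":[0,0,0.05],"rot":[0,0,0],"grip":1}

```text
time: 22.35
ee_pos: [0.6535, -0.1011, 0.1751]
eef_rot: [0.729, 0.684, -0.0, -0.0]
ft_force: [1.5, 0.0, 0.1]
width: 0.0871
grip_force: 0.0
```

Call:
arm_command:
  steps:
    - {"slide":[-0.02,0.02,0.01],"rot":[0,0,-1],"grip":1}
    - {"slide":[-0.033,0.036,0],"rot":[0,0,-1],"grip":1}
    - {"slide":[-0.033,0.036,0],"rot":[0,0,0],"grip":1}
    - {"slide":[-0.033,0.036,0],"rot":[0,0,0],"grip":1}
    - {"slide":[-0.033,0.036,0],"rot":[0,0,0],"grip":1}
    - {"slide":[-0.032,0.032,0],"rot":[0,0,0],"grip":1}
    - {"slide":[0,0,0],"rot":[0,0,0],"grip":1}
    - {"slide":[0,0,0],"rot":[0,0,0],"grip":1}

```text
time: 23.35
ee_pos: [0.4702, 0.0946, 0.1844]
eef_rot: [0.741, 0.672, 0.0, 0.0]
ft_force: [0.9, -0.4, 0.9]
width: 0.087
grip_force: 0.0
```

Run:
```python
from h import *
eyes.camera("wrist")
d=eyes.camera("wrist");s=sensors.read_state();save(d,"w7.png",s=1.5)
print(np.round(s["ee_pos"],4),np.round(s["eef_rot"],3),s["time"])
print(proj(d,[.4705,.095,.1])*1.5, proj(d,[.4755,.095,.1])*1.5,proj(d,[.4705,.1,.1])*1.5)
```

```text
[0.4706 0.0939 0.1842] [0.742 0.671 0.    0.   ] 23.45
[386.19705982 297.74659766] [394.898375   296.90956212] [385.31360608 289.38736332]
```

View pics/w7.png

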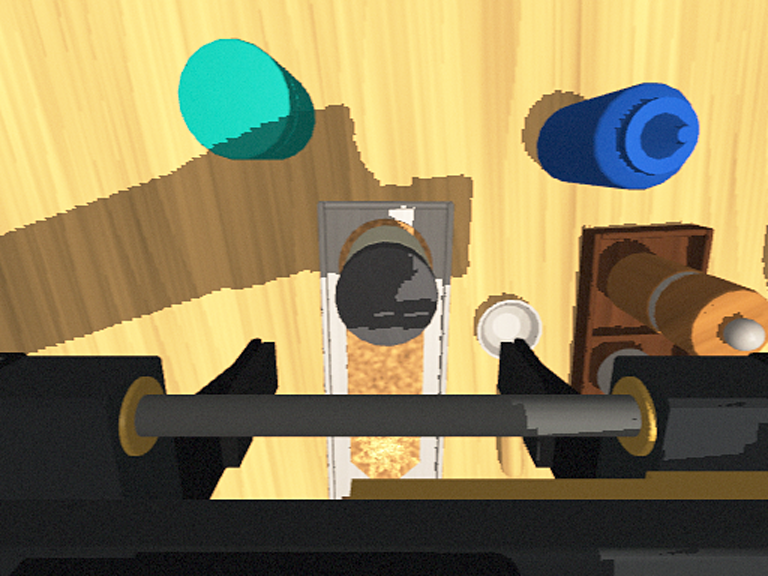

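The white jar's lid centre is at (387,293), so the jar is at about (0.471,0.097). The turquoise jar at (245,100) is well clear of the gripper. Gripping the white one.

Call:
arm_command:
  steps:
    - {"slide":[0,0.003,-0.015],"rot":[0,0,0],"grip":1}
    - {"slide":[0,0,-0.03],"rot":[0,0,0],"grip":1}
    - {"slide":[0,0,-0.03],"rot":[0,0,0],"grip":1}
    - {"slide":[0,0,-0.03],"rot":[0,0,0],"grip":1}
    - {"slide":[0,0,-0.03],"rot":[0,0,0],"grip":1}
    - {"slide":[0,0,0],"rot":[0,0,0],"grip":1}
    - {"slide":[0,0,0],"rot":[0,0,0],"grip":1}
    - {"slide":[0,0,0],"rot":[0,0,0],"grip":0}

```text
time: 24.45
ee_pos: [0.4706, 0.0981, 0.0501]
eef_rot: [0.741, 0.672, 0.001, 0.0]
ft_force: [-0.2, 0.6, -0.4]
width: 0.0829
grip_force: 0.0
```

Call:
arm_command:
  steps:
    - {"slide":[0,0,0],"rot":[0,0,0],"grip":0}
    - {"slide":[0,0,0],"rot":[0,0,0],"grip":0}
    - {"slide":[0,0,0],"rot":[0,0,0],"grip":0}
    - {"slide":[0,0,0],"rot":[0,0,0],"grip":0}
    - {"slide":[0,0,0.01],"rot":[0,0,0],"grip":0}
    - {"slide":[0,0,0.03],"rot":[0,0,0],"grip":0}
    - {"slide":[0,0,0.04],"rot":[0,0,0],"grip":0}
    - {"slide":[0,0,0],"rot":[0,0,0],"grip":0}

```text
time: 25.45
ee_pos: [0.4714, 0.0984, 0.1317]
eef_rot: [0.741, 0.672, 0.002, 0.0]
ft_force: [0.2, -0.3, -3.0]
width: 0.0593
grip_force: 25.0
```

Call:
arm_command:
  steps:
    - {"slide":[0,-0.047,0],"rot":[0,0,0],"grip":0}
    - {"slide":[0,-0.047,0],"rot":[0,0,0],"grip":0}
    - {"slide":[0,-0.047,0],"rot":[0,0,0],"grip":0}
    - {"slide":[0.01,-0.047,0],"rot":[0,0,0],"grip":0}
    - {"slide":[0.02,-0.047,0],"rot":[0,0,0],"grip":0}
    - {"slide":[0.03,-0.044,0],"rot":[0,0,0],"grip":0}
    - {"slide":[0.04,0,0],"rot":[0,0,0],"grip":0}
    - {"slide":[0.04,0,0],"rot":[0,0,0],"grip":0}

```text
time: 26.45
ee_pos: [0.6103, -0.1817, 0.1276]
eef_rot: [0.741, 0.671, -0.001, -0.001]
ft_force: [0.3, 0.4, -1.5]
width: 0.0597
grip_force: 25.0
```

Call:
arm_command:
  steps:
    - {"slide":[0.039,0,0],"rot":[0,0,2],"grip":0}
    - {"slide":[0,0,0],"rot":[0,0,0],"grip":0}
    - {"slide":[0,0,0],"rot":[0,0,0],"grip":0}
    - {"slide":[0,0,-0.015],"rot":[0,0,0],"grip":0}
    - {"slide":[0,0,-0.015],"rot":[0,0,0],"grip":0}
    - {"slide":[0,0,0],"rot":[0,0,0],"grip":0}
    - {"slide":[0,0,0],"rot":[0,0,0],"grip":0}
    - {"slide":[0,0,0],"rot":[0,0,0],"grip":0}

```text
time: 27.45
ee_pos: [0.6492, -0.1812, 0.0996]
eef_rot: [0.729, 0.684, 0.0, 0.0]
ft_force: [0.5, -0.3, -2.6]
width: 0.0596
grip_force: 25.0
```

Run:
```python
from h import *
s=sensors.read_state();print(np.round(s["ee_pos"],4),np.round(s["eef_rot"],3),s["time"],s["width"])
a=eyes.camera("scene");b=eyes.camera("side")
save(a,"a.png",(110,130,330,330),2.6)
print("goal compartment corners/1 crop px")
for z in(.022,):
    for dx,dy in((-.038,-.038),(.038,-.038),(.038,.038),(-.038,.038)): print(((proj(a,[.650+dx,-.1815+dy,z])-[110,130])*2.6).round())
```

```text
[ 0.6492 -0.1812  0.0996] [0.729 0.684 0.    0.   ] 27.45 0.05962525882638996
goal compartment corners/1 crop px
[ 76. 217.]
[ 27. 309.]
[130. 337.]
[173. 242.]
```

View pics/a.png

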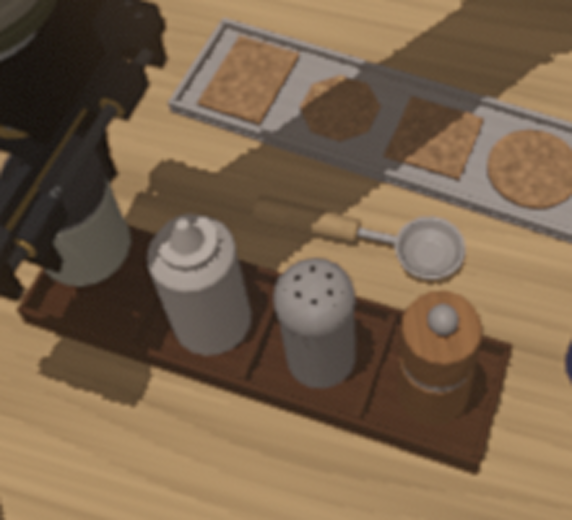

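Mill, shaker and squeeze stand upright in their compartments. The jar hangs over the left (robot's right) one. I'll check its fit with the predicted compartment drawn in.

Run:
```python
from fit import *
out=[]
for c,cr in(("scene",(105,195,225,295)),("side",(190,100,310,200))):
    d=eyes.camera(c);im=np.ascontiguousarray(d["pixels"][:,:,::-1]);x0,y0,x1,y1=cr;f=3.3
    im=cv2.resize(im[y0:y1,x0:x1],None,fx=f,fy=f,interpolation=cv2.INTER_CUBIC)
    im=np.clip(im.astype(float)*1.8,0,255).astype(np.uint8)
    C=np.array([.6555,-.061]);a=-.05;R=np.array([[np.cos(a),-np.sin(a)],[np.sin(a),np.cos(a)]])
    q=lambda P:tuple(int(v) for v in (proj(d,P)-[x0,y0]+.5)*f)
    for hx,ya,yb,col in((.043,-.1645,.1645,(0,255,0)),(.038,-.1595,-.0835,(0,255,255))):
        pts=[q([*(C+R@[sx,y]),.022]) for sx,y in((-hx,ya),(hx,ya),(hx,yb),(-hx,yb))]
        cv2.polylines(im,[np.array(pts)],True,col,1)
    out.append(im)
cv2.imwrite("pics/b.png",np.hstack(out))
```

```text
(no output)
```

View pics/b.png

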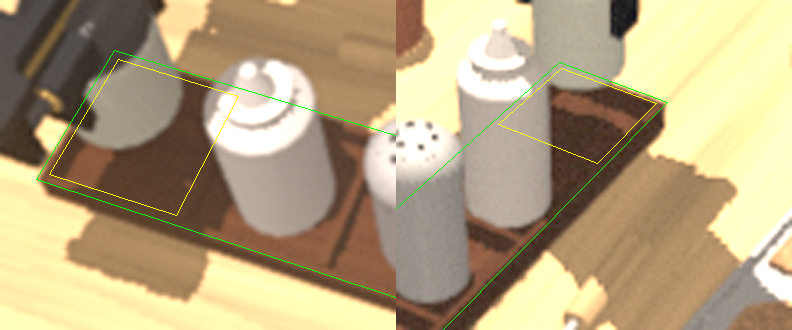

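The outline fits in both views. Lowering the jar.

Call:
arm_command:
  steps:
    - {"slide":[0.001,0,-0.015],"rot":[0,0,0],"grip":0}
    - {"slide":[0,0,-0.01],"rot":[0,0,0],"grip":0}
    - {"slide":[0,0,-0.01],"rot":[0,0,0],"grip":0}
    - {"slide":[0,0,-0.01],"rot":[0,0,0],"grip":0}
    - {"slide":[0,0,-0.005],"rot":[0,0,0],"grip":0}
    - {"slide":[0,0,-0.002],"rot":[0,0,0],"grip":0}
    - {"slide":[0,0,0],"rot":[0,0,0],"grip":0}
    - {"slide":[0,0,0],"rot":[0,0,0],"grip":0}

```text
time: 28.65
ee_pos: [0.6501, -0.1811, 0.0474]
eef_rot: [0.729, 0.684, 0.0, 0.0]
ft_force: [0.3, 0.1, -2.1]
width: 0.0594
grip_force: 25.0
```

Still hanging freely, with no contact on the walls. Last 2.5 mm, release and rise.

Call:
arm_command:
  steps:
    - {"slide":[0,0,-0.0025],"rot":[0,0,0],"grip":0}
    - {"slide":[0,0,0],"rot":[0,0,0],"grip":0}
    - {"slide":[0,0,0],"rot":[0,0,0],"grip":1}
    - {"slide":[0,0,0],"rot":[0,0,0],"grip":1}
    - {"slide":[0,0,0],"rot":[0,0,0],"grip":1}
    - {"slide":[0,0,0],"rot":[0,0,0],"grip":1}
    - {"slide":[0,0,0.04],"rot":[0,0,0],"grip":1}
    - {"slide":[0,0,0.05],"rot":[0,0,0],"grip":1}

```text
time: 29.65
ee_pos: [0.6492, -0.1808, 0.1347]
eef_rot: [0.729, 0.684, -0.001, -0.001]
ft_force: [1.0, 1.2, -0.3]
width: 0.0871
grip_force: 0.0
```

Call:
arm_command:
  steps:
    - {"slide":[0,0,0.04],"rot":[0,0,0],"grip":1}
    - {"slide":[-0.04,-0.03,0.04],"rot":[0,0,0],"grip":1}
    - {"slide":[-0.04,-0.03,0.03],"rot":[0,0,0],"grip":1}
    - {"slide":[-0.04,-0.03,0.03],"rot":[0,0,0],"grip":1}
    - {"slide":[-0.04,-0.03,0],"rot":[0,0,0],"grip":1}
    - {"slide":[0,0,0],"rot":[0,0,0],"grip":1}
    - {"slide":[0,0,0],"rot":[0,0,0],"grip":1}
    - {"slide":[0,0,0],"rot":[0,0,0],"grip":1}

```text
time: 30.65
ee_pos: [0.4918, -0.2992, 0.2732]
eef_rot: [0.728, 0.685, -0.0, -0.0]
ft_force: [-0.3, -0.7, 0.2]
width: 0.0869
grip_force: 0.0
```

Run:
```python
from h import *
a=eyes.camera("scene");b=eyes.camera("side")
f=lambda d,c:cv2.resize(np.ascontiguousarray(d["pixels"][c[1]:c[3],c[0]:c[2],::-1]),(400,400),interpolation=cv2.INTER_CUBIC)
cv2.imwrite("pics/c.png",np.hstack([f(a,(110,150,310,350)),f(b,(130,70,290,230))]))
```

```text
(no output)
```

View pics/c.png

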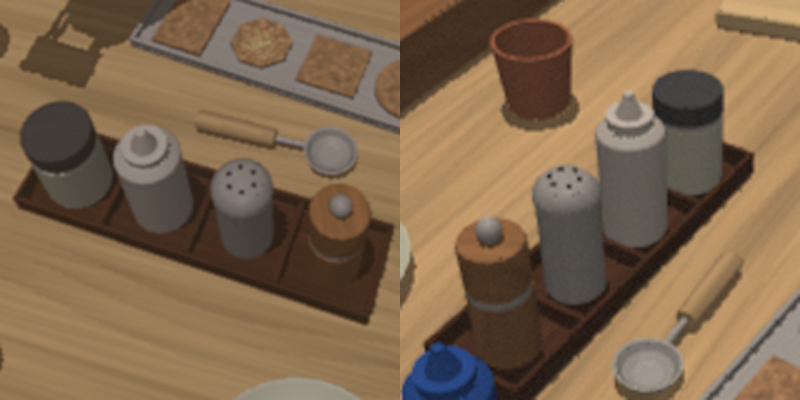

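All four stand upright, each in its own compartment: in the scene half, jar (65,155), squeeze (155,180), shaker (243,205), mill (340,225). The gripper is clear. Handing in.

```bash
python3 -c "
from bench import order;print(order.close_job())"
```

```text
the job is handed in; nothing more can be done
None
```

I moved all four condiments into the caddy in mirrored order and handed the job in at about 31 s. The last pictures show each upright in its compartment with the gripper clear, but the hand-in returned no verdict.

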